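# Start the clamp bolt square with the box driver

### The job

Take the orange-handled driver with the square socket out of the wooden rack, line it up with the leaning brass square-head bolt on the steel fixture and lower it fully down over the bolt head before you turn anything. Then, keeping it square on the bolt, turn the bolt clockwise (seen from above) by about a quarter turn to start it, let go, and leave the driver standing on the bolt. Leave the other two drivers in their places in the rack.

Things in the scene. Friction and masses are not known exactly. Their poses are not given: they have to be found in the camera images.
- driver_grip (a point): Middle of the handle of the orange driver, 80 mm above the driver's foot and on its axis. Handle: upright 26 mm square bar, 58 mm tall, edges rounded 4 mm, its middle 80 mm above the driver's foot; overall height 114 mm. The driver stands upright in one of three rack pockets, socket down, mass about 0.3 kg. Its z axis points up along the driver, x and y are square to the flats of the handle and also to the flats of the socket (handle and socket flats are parallel).
- driver_mouth (a point): Centre of the socket's open mouth, at the foot of the orange driver, same axes as driver_grip. The steel socket is square: 20.8 mm inside, 29.6 mm outside, 24 mm deep, mouth downwards; a thin round shank joins it to the handle, which begins 52 mm above the mouth.
- driver_blue_grip (a point): Middle of the handle of the blue driver (slim round 22 mm nose, not wanted), 80 mm above its foot. Same handle as the orange one.
- driver_green_grip (a point): Middle of the handle of the green driver (round 28 mm nose, not wanted), 80 mm above its foot. Same handle as the orange one.
- rack: Fixed wooden block 90 x 250 x 30 mm high, origin at the centre of its underside. Its long side is its y axis; three round pockets 46 mm wide and 20 mm deep (floor 10 mm above the table) lie at y = -80, 0 and +80 mm.
- fixture: Fixed dark steel base plate 150 x 120 x 14 mm carrying a grey slab, 110 x 90 mm, whose top face slopes down towards the fixture's -x side (the robot's side) by 15 degrees (0.262 rad). Origin at the centre of the underside of the base. The bolt stands square to the slope: its axis leaves the face at x = 0, y = 0, z = 62 mm and leans 15 degrees towards -x. Two ribbed studs 22 mm tall stand on the slope's upper corners.
- bolt_seat (a point): Point on the bolt's axis, on the upper face of its round flange (42 mm across, 4 mm thick), where the rim of a fully lowered socket comes to rest: then driver_mouth and bolt_seat coincide. z points out of the fixture along the bolt's axis; x and y are square to the flats of the bolt head and turn with it.
- bolt_head (a point): Centre of the top of the bolt head, 22 mm above bolt_seat along the axis. The brass head is 18 mm square and straight for 17 mm above the flange, then tapers over 5 mm to 9 mm square at the top. Same axes as bolt_seat.
- bolt (a joint): Turn of the bolt, rad, growing clockwise seen from above; starts between 0 and 0.15. It has a stiff drag of about 0.12 N m, stays where it is left, does not sink noticeably, and cannot be turned back below 0. The loose fit of the socket gives about 0.17 rad of free turn either way and about 0.12 rad of rocking.
- driver: The orange driver as a whole; origin and axes as driver_mouth.
Things that resemble listed ones, but are neither listed nor needed, are in the scene too. Leave any purple or white look-alike of the driver alone. Leave any purple or turquoise look-alike of the fixture alone.

How it is judged:
By the outcome, as a careful person would: the job done as asked, in the order asked, and still so for the second after the job is handed in, with the robot touching nothing.
It also fails if it takes over 48 s, if anything falls off the work surface, if the arm or the gripper's body presses on something with over 40 N, if the wrist force passes 120 N, or if a joint passes its speed limit or range.

### The arm

A 6-joint arm with a two-finger parallel gripper is mounted at the origin on the work surface. World frame = base frame: x ahead of the robot, y to its left, z up, the work surface at z = 0. Lengths are in m, angles in rad, forces in N, time in s.
With the tool pointing down it reaches from about 0.35 to 0.8 m from the base axis. Payload 7.3 kg.
Tool frame: the origin (TCP) lies between the finger pads; the fingertips stand 25 mm ahead of it and the grasp point (between the pads) lies 6 mm ahead of it (r.tip_extent is the distance from the TCP to the fingertips, in m); z points along the fingers, y is the direction in which the jaws open and shut (so a half turn about z gives the same grasp; the last joint's range is limited). The gripper opens to 85 mm and grips with 20 to 120 N. Pads are 22 mm wide; open, the fingers measure 114 mm over their backs; the gripper's body (76 mm by 85 mm) begins 54 mm behind the grasp point. The pads swing forward as they close: fully open they stand 13 mm farther back than shut.
Start: joints at [1.173, 0.342, 1.524, -0, 1.275, -0.146], TCP at [0.131, 0.508, 0.256] pointing down, gripper open.
Joint ranges: [-2.53, 2.53], [-0.77, 2.02], [0.04, 2.7], [-1, 4.14], [0.28, 2.66], [-3.11, 3.11]. Speed limits (rad/s): [2.57, 2.57, 3.14, 3.14, 3.14, 3.14].

### API

Orientations are given as a unit quaternion [x, y, z, w].
In Python, from workcell import r, command_gripper, optics gives the robot as it stands. The module is installed in compiled form; this text tells all that it offers. Calls block until the motion is done:
- r.reach(position, orientation): joint-space move of the TCP to a pose.
- r.move_straight(position, orientation=None, speed=0.15, max_force=None): straight line of the TCP; orientation=None keeps the orientation; speed is the mean speed in m/s. With max_force (N) it stops when the force on the tool has changed by that much, and returns True; else False.
- r.movej(angles): joint-space move.
- command_gripper(opening, force=None): finger opening in m; force is the grip in N (None keeps the last); returns when the fingers have stopped.
- r.hold(seconds).
- r.solve_ik(position, orientation): joint angles nearest the present ones, or None.
- r.read_state(): the state.
- optics.get_image(name): name is "side" or "top" or "wrist"; returns (picture, depth): 400x640x3 uint8, red, green, blue; 400x640 float32, m along the optical axis (not along the pixel's ray), 0 where there is no reading.
- optics.camera_model(name): a dict with "K" (3x3 intrinsics, pixels), "R" (3x3) and "t" (3): a world point X has camera coordinates R X + t; the wrist camera has in their place "tool_from_camera" (4x4, takes a point from camera to tool coordinates, whose origin is the TCP and whose axes are the flange's). Camera axes: x right, y down, z forward; pixel columns grow to the right and rows downward; lengths in m; the calibration is good to about 2 mm. A picture is of the moment at which its call begins: read the wrist's pose just before it. camera_model takes no time and is no camera call.
A pose or a line that the arm cannot do raises r.PlanningError and nothing moves.
- r.finish_job(): hands the job in, once; it reports no verdict.
The state is a dict: "time_s": time; "joint_positions": joint angles; "dq": joint speeds; "tau": joint torques, N m; "eef_pos": TCP position; "eef_rot": TCP orientation; "contact_force": force on the tool from outside, world axes, zero at the start; "torque": the same for the moment, N m; "grip_width": finger opening in m.
Only numpy, scipy, OpenCV 4.12 (cv2) and the standard library are available. Lean on these libraries where they do the work, as an engineer would, in place of code of your own. Each camera call takes 0.05 s, during which the arm holds its last target. There are 200 camera calls.

## Working session

There is one attempt and no reset: what is moved stays moved. The work goes in short steps, each a Python script; the robot and the scene stay as the last script left them, time stands still between calls to the robot, and variables do not carry over. Pictures are saved under pics/ and viewed, about 8 in all and at most 12, crops included, and the job is handed in when it is done.

```bash
mkdir -p pics; python3 - <<'E'
from workcell import r, command_gripper, optics
import cv2,numpy as np
for n in ("top","side"):
    p,d=optics.get_image(n); cv2.imwrite(f"pics/{n}0.png",p[:,:,::-1]); np.savez(f"{n}0.npz",p=p,d=d)
    c=optics.camera_model(n); print(n,c["K"].tolist(),np.round(c["R"],3).tolist(),c["t"], (-c["R"].T@c["t"]))
print(optics.camera_model("wrist")); print(r.read_state(), r.tip_extent)
E
```

```text
top [[366.75787184812646, 0.0, 320.51013586830766], [0.0, 366.75787184812646, 198.9914402926735], [0.0, 0.0, 1.0]] [[-0.009, -1.0, -0.004], [-0.981, 0.009, -0.192], [0.192, 0.002, -0.981]] [-0.01619846  0.43446902  0.91679025] [ 0.24997846 -0.02192198  0.98313797]
side [[379.7850717207081, 0.0, 323.7114110481805], [0.0, 379.7850717207081, 203.01597752025634], [0.0, 0.0, 1.0]] [[0.942, -0.334, 0.014], [-0.201, -0.598, -0.776], [0.268, 0.728, -0.631]] [-0.42600588  0.151109    0.88857807] [ 0.19410095 -0.69914393  0.68367282]
{'K': array([[320.06858032,   0.        , 319.67480397],
       [  0.        , 320.06858032, 199.0996986 ],
       [  0.        ,   0.        ,   1.        ]]), 'tool_from_camera': array([[-6.86269223e-06, -9.50759119e-01, -3.09930794e-01,
         7.95344612e-02],
       [ 9.99999131e-01, -4.15039577e-04,  1.25105341e-03,
        -3.39948326e-04],
       [-1.31808398e-03, -3.09930516e-01,  9.50758296e-01,
        -1.16283607e-01],
       [ 0.00000000e+00,  0.00000000e+00,  0.00000000e+00,
         1.00000000e+00]])}
{'time_s': 0.1, 'joint_positions': array([ 1.17300174e+00,  3.42645457e-01,  1.52490868e+00,  7.26580735e-06,
        1.27542302e+00, -1.45999003e-01]), 'dq': array([ 0.00139741, -0.0011767 , -0.00083587, -0.00068379,  0.00041884,
       -0.0004099 ]), 'tau': array([ 1.99088383e-03, -4.34442651e+01, -2.46493542e+01, -1.95069479e-04,
        4.60477706e-03,  1.99077363e-05]), 'eef_pos': array([0.13064939, 0.50814933, 0.25570385]), 'eef_rot': array([ 1.25566491e-01,  9.92084965e-01, -6.65884816e-04, -1.89256911e-04]), 'contact_force': array([ 0.71334879,  0.18824326, -0.18264999]), 'torque': array([ 0.02312252, -0.02169776,  0.00920366]), 'grip_width': 0.08514705087255052} 0.025
```

View pics/top0.png

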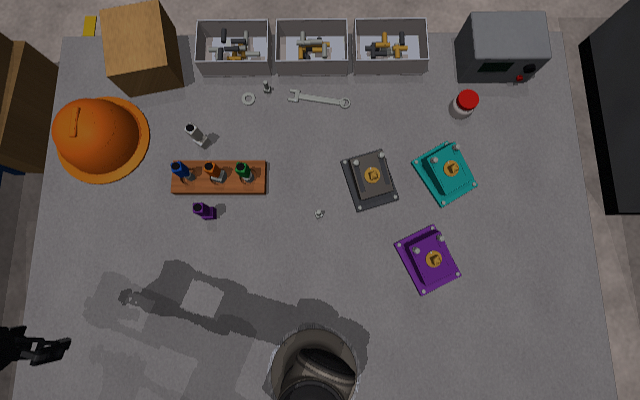

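View pics/side0.png

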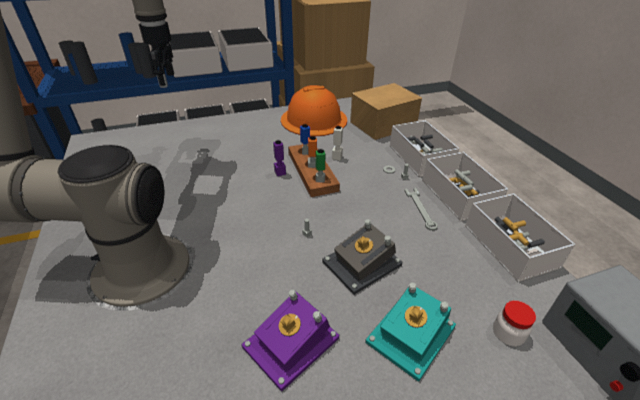

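The top view shows candidates for the driver:
- orange (212,172), in the middle pocket
- blue (180,170) and green (243,172), in the rack but not wanted
- white (196,132) and purple (205,210), look-alikes
- the hard hat (100,135), also orange

Candidates for the fixture are grey (373,176), turquoise (450,168) and purple (433,258). I choose the orange driver at (212,172) and the grey fixture at (373,176). Next I'll get rough positions and look closer with the wrist camera.

```bash
cat > h.py <<'E'
import numpy as np, cv2
from workcell import r, command_gripper, optics
from scipy.spatial.transform import Rotation as Ro
def cam(n):
    """K, R_wc (cam->world), cam centre"""
    c=optics.camera_model(n)
    if n=="wrist":
        s=r.read_state(); T=np.array(c["tool_from_camera"]); Rt=Ro.from_quat(s["eef_rot"]).as_matrix()
        return np.array(c["K"]),Rt@T[:3,:3],Rt@T[:3,3]+s["eef_pos"]
    R=np.array(c["R"]); return np.array(c["K"]),R.T,-R.T@np.array(c["t"])
def rays(C,uv):
    K,R,o=C; uv=np.atleast_2d(uv).astype(float)
    return np.c_[(uv-K[:2,2])/[K[0,0],K[1,1]],np.ones(len(uv))]@R.T
def onplane(C,uv,z):
    d=rays(C,uv); return C[2]+d*((z-C[2][2])/d[:,2])[:,None]
def pts(C,uv,D):
    uv=np.atleast_2d(uv); return C[2]+rays(C,uv)*D[uv[:,1].astype(int),uv[:,0].astype(int)][:,None]
def proj(C,X):
    K,R,o=C; p=(np.atleast_2d(X)-o)@R@K.T; return p[:,:2]/p[:,2:]
def down(yaw):
    """tool z down, tool x at heading yaw"""
    c,s=np.cos(yaw),np.sin(yaw)
    return Ro.from_matrix(np.array([[c,s,0],[s,-c,0],[0,0,-1]])).as_quat()
def hsv(p): return cv2.cvtColor(p,cv2.COLOR_RGB2HSV)
E
python3 - <<'E'
from h import *
z=np.load("top0.npz");p,D=z["p"],z["d"];C=cam("top");H=hsv(p)
def show(n,m,x0,x1,y0,y1):
    q=np.zeros_like(m);q[y0:y1,x0:x1]=m[y0:y1,x0:x1];v,u=np.nonzero(q);P=pts(C,np.c_[u,v],D)
    print(n,len(u),P.mean(0).round(3),np.percentile(P,[2,98],axis=0).round(3).tolist())
h,s,v=H[...,0],H[...,1],H[...,2]
show("orange",(h<14)&(s>170)&(v>90),195,232,155,190)
show("blue",(h>105)&(h<125)&(s>120),165,195,155,190)
show("green",(h>50)&(h<85)&(s>120),230,260,155,190)
show("bolt",(h>15)&(h<32)&(s>120),355,395,160,190)
Rk=(s>60)&(h<16); show("rack",Rk,165,275,158,200)
print(pts(C,[[341,162],[391,150],[399,200],[356,211],[171,193],[267,192],[267,161],[172,161]],D).round(3).tolist())
E
```

```text
orange 71 [0.513 0.258 0.09 ] [[0.49, 0.222, 0.027], [0.545, 0.317, 0.126]]
blue 167 [0.497 0.324 0.111] [[0.491, 0.319, 0.066], [0.515, 0.345, 0.125]]
green 131 [0.496 0.171 0.103] [[0.488, 0.161, 0.069], [0.51, 0.187, 0.125]]
bolt 199 [ 0.491 -0.152  0.071] [[0.475, -0.172, 0.058], [0.51, -0.135, 0.089]]
rack 2650 [0.494 0.247 0.036] [[0.458, 0.13, 0.0], [0.547, 0.374, 0.119]]
[[0.543, -0.077, 0.013], [0.581, -0.219, -0.0], [0.437, -0.233, 0.005], [0.408, -0.116, 0.002], [0.464, 0.391, -0.003], [0.463, 0.126, 0.003], [0.552, 0.128, -0.0], [0.553, 0.391, 0.006]]
```

```bash
python3 - <<'E'
from h import *
for n,pos in (("fix",[0.47,-0.15,0.27]),("rack",[0.47,0.25,0.30])):
    r.reach(pos,down(np.pi)); r.hold(0.2)
    C=cam("wrist"); p,D=optics.get_image("wrist"); np.savez(n+"1.npz",p=p,D=D,K=C[0],R=C[1],o=C[2])
    cv2.imwrite(f"pics/{n}1.png",p[:,:,::-1]); print(r.read_state()["time_s"],r.read_state()["joint_positions"].round(2))
E
```

```text
2.9667 [-0.46  0.27  1.58  0.    1.28 -2.04]
4.7 [ 0.34  0.33  1.43 -0.    1.39 -1.23]
```

View pics/fix1.png

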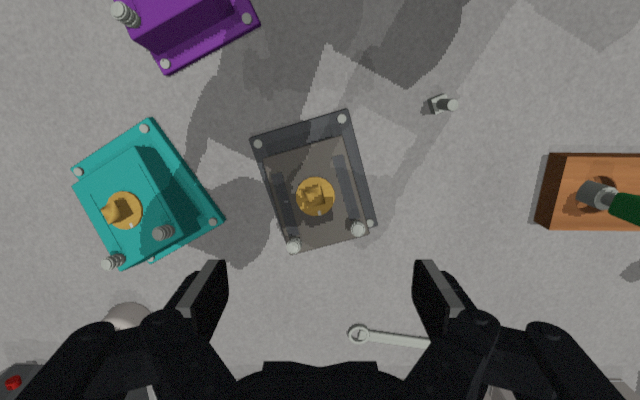

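View pics/rack1.png

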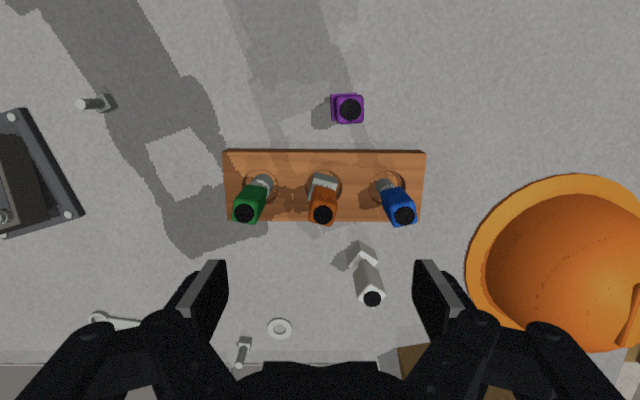

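In the fixture view, the grey fixture's plate corners are at about (249,137), (348,109), (377,222) and (292,253). The flange is at (315,196) and the studs on the far (+x) side are at (293,245) and (358,229). In the rack view, the orange driver has its cap at (322,214) and its square socket at (325,185), between green (244,213) and blue (403,215). White (372,298) stands behind the rack.

```bash
python3 - <<'E'
from h import *
def ld(n):
    z=np.load(n+"1.npz"); return z["p"],z["D"],(z["K"],z["R"],z["o"])
# --- rack
p,D,C=ld("rack");H=hsv(p);h,s,v=[H[...,i].astype(int) for i in range(3)]
for n,(u0,v0) in dict(orange=(322,214),green=(244,213),blue=(403,215),white=(372,298)).items():
    m=np.zeros(h.shape,np.uint8);m[v0-14:v0+15,u0-14:u0+15]=(v<70)[v0-14:v0+15,u0-14:u0+15]
    k,l,st,ce=cv2.connectedComponentsWithStats(m);j=l[v0,u0]
    c=ce[j];q=onplane(C,c,0.124 if n!="white" else .114)[0]; print(n,st[j].tolist(),c.round(1),q.round(4),pts(C,c.round().astype(int),D)[0].round(3))
m=((h<14)&(s>150)&(v>60)); vv,uu=np.nonzero(m); P=pts(C,np.c_[uu,vv],D)
k=(P[:,2]>.112)&(abs(P[:,0]-.5)<.04)&(abs(P[:,1]-.25)<.04); print("top face",k.sum(),cv2.minAreaRect((P[k][:,:2]*1000).astype(np.float32)))
m=((h<16)&(s>60)&(v>60)); vv,uu=np.nonzero(m);P=pts(C,np.c_[uu,vv],D);k=abs(P[:,2]-.03)<.005; print("rack",cv2.minAreaRect((P[k][:,:2]*1000).astype(np.float32)))
cr=cv2.resize(p[155:240,230:420],None,fx=4,fy=4,interpolation=2)
# --- fixture
p2,D2,C2=ld("fix");H=hsv(p2);h,s,v=[H[...,i].astype(int) for i in range(3)]
co=onplane(C2,[[249,137],[348,109],[377,222],[292,253]],.014);print("corners",co[:,:2].round(4).tolist())
for i in range(4): print(np.linalg.norm(co[i]-co[(i+1)%4]).round(4),end=" ")
m=((h>12)&(h<34)&(s>110)&(v>50)).astype(np.uint8);m[:,:280]=0;m[:,350:]=0;m[:165]=0;m[230:]=0
cs,_=cv2.findContours(m,0,1);c=max(cs,key=cv2.contourArea);e=cv2.fitEllipse(cv2.convexHull(c));print("flange",e,onplane(C2,[e[0]],.0659))
vv,uu=np.nonzero(m);P=pts(C2,np.c_[uu,vv],D2);print(P.mean(0),P[:,2].min(),P[:,2].max())
f=cv2.resize(p2[155:240,270:365],None,fx=4,fy=4,interpolation=2)
cv2.imwrite("pics/crop.png",np.vstack([cr,np.hstack([f,np.zeros_like(f)])])[:,:760,::-1])
E
```

```text
orange [313, 206, 20, 18, 286] [322.4 214.5] [0.502  0.2517 0.124 ] [0.503 0.251 0.123]
green [234, 204, 21, 19, 311] [243.5 213. ] [0.5002 0.1749 0.124 ] [0.5   0.174 0.124]
blue [395, 207, 20, 18, 288] [404.2 215.5] [0.5033 0.3317 0.124 ] [0.504 0.332 0.124]
white [364, 291, 17, 16, 206] [371.9 298.6] [0.6053 0.3066 0.114 ] [0.607 0.307 0.112]
top face 325 ((502.412841796875, 251.79856872558594), (25.737876892089844, 23.893531799316406), 73.55776977539062)
rack ((615.2241821289062, 349.25390625), (505.73980712890625, 317.078369140625), 75.45709228515625)
corners [[0.4369, -0.2307], [0.4058, -0.1177], [0.5422, -0.0774], [0.5854, -0.1851]]
0.1172 0.1422 0.116 0.1554 flange ((314.8985595703125, 195.7696075439453), (38.962791442871094, 39.141258239746094), 134.9994659423828) [[ 0.49139579 -0.154418    0.0659    ]]
[ 0.48960009 -0.15440571  0.07104864] 0.0535081221573645 0.3862917291495471
```

View pics/crop.png

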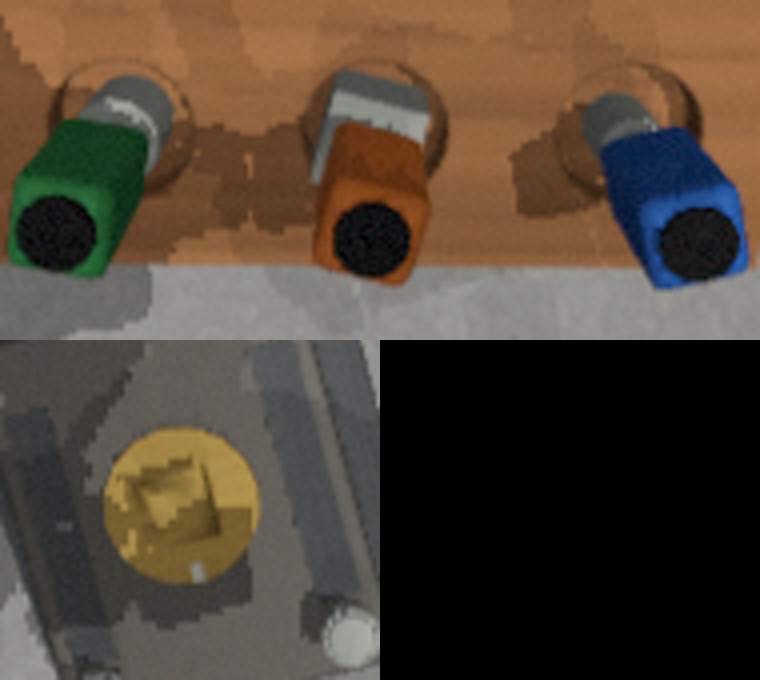

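The crop confirms the choice: the orange driver has a square socket, while green and blue have round noses. The cap is at (0.502, 0.252), which agrees with the rack pitch, and the flats are at about 75°. Now I'll grasp it, lift it, and look at the bolt along its axis with the driver held aside.

```bash
cat >> h.py <<'E'
PSI=np.radians(17.); SEAT=np.array([0.4914,-0.1544,0.0659])
def frame(psi=PSI):
    c,s=np.cos(np.radians(15)),np.sin(np.radians(15))
    Rz=Ro.from_euler("z",psi).as_matrix()
    return Rz@np.array([[c,0,-s],[0,1,0],[s,0,c]])   # cols: upslope x, y, axis
def tool(turn=0.,psi=PSI):
    """tool quat along bolt axis, tool x at angle `turn` (ccw from above) from upslope x"""
    F=frame(psi)@Ro.from_euler("z",turn).as_matrix()
    return Ro.from_matrix(F@np.diag([1,-1,-1])).as_quat()
E
python3 - <<'E'
from h import *
q=down(np.radians(75)); g=np.array([.502,.2517,.096])
command_gripper(.065,60)
r.reach(g+[0,0,.08],q)
r.move_straight(g,q,speed=.12,max_force=15)
command_gripper(0.0,60); s=r.read_state(); print("w",s["grip_width"],s["time_s"],s["eef_pos"])
r.move_straight(g+[0,0,.14],q,speed=.2)
s=r.read_state(); print("w",s["grip_width"],s["contact_force"])
F=frame(); v=SEAT+F[:,2]*(.086+.02)-F[:,0]*.078
for t in (0,np.pi/2,-np.pi/2,np.pi): print(t,[None if a is None else a.round(2) for a in (r.solve_ik(v,tool(t)),r.solve_ik(SEAT+F[:,2]*.086,tool(t)),r.solve_ik(SEAT+F[:,2]*.086,tool(t-1.8)))])
p,D=optics.get_image("side");cv2.imwrite("pics/held.png",p[60:260,230:430,::-1])
E
```

```text
w 0.025341748380308646 7.8833 [0.50252379 0.25180181 0.09676663]
w 0.02578164951530626 [ 0.34529868  0.04261261 -3.65534618]
0 [array([-0.77,  0.24,  2.06,  0.34,  0.74,  0.26]), array([-0.6 ,  0.33,  1.92,  0.3 ,  0.75,  0.46]), array([-0.6 ,  0.33,  1.92,  0.3 ,  0.75,  2.26])]
1.5707963267948966 [array([-0.77,  0.24,  2.06,  0.34,  0.74, -1.31]), array([-0.6 ,  0.33,  1.92,  0.3 ,  0.75, -1.11]), array([-0.6 ,  0.33,  1.92,  0.3 ,  0.75,  0.69])]
-1.5707963267948966 [array([-0.77,  0.24,  2.06,  0.34,  0.74,  1.83]), array([-0.6 ,  0.33,  1.92,  0.3 ,  0.75,  2.03]), array([-0.6 ,  0.33,  1.92,  0.3 ,  0.75, -2.45])]
3.141592653589793 [array([-0.77,  0.24,  2.06,  0.34,  0.74, -2.88]), array([-0.6 ,  0.33,  1.92,  0.3 ,  0.75, -2.68]), array([-0.6 ,  0.33,  1.92,  0.3 ,  0.75, -0.88])]
```

The driver is held: width is 25.8 mm and the force is −3.7 N. I'll take the axial view of the bolt now.

```bash
python3 - <<'E'
from h import *
F=frame(); v=SEAT+F[:,2]*(.086+.022)-F[:,0]*.078
r.reach(v+[0,0,.07],tool()); r.move_straight(v,tool(),speed=.2); r.hold(.3)
C=cam("wrist");p,D=optics.get_image("wrist");np.savez("bolt2.npz",p=p,D=D,K=C[0],R=C[1],o=C[2])
print(r.read_state()["time_s"],proj(C,[SEAT,SEAT+F[:,2]*.022]),proj(C,[r.read_state()["eef_pos"]-F[:,2]*.086]))
cv2.imwrite("pics/bolt2.png",p[:,:,::-1])
E
```

```text
11.2833 [[318.74414184  97.6277095 ]
 [318.65343745  97.91941849]] [[319.24817389 217.86034584]]
```

View pics/bolt2.png

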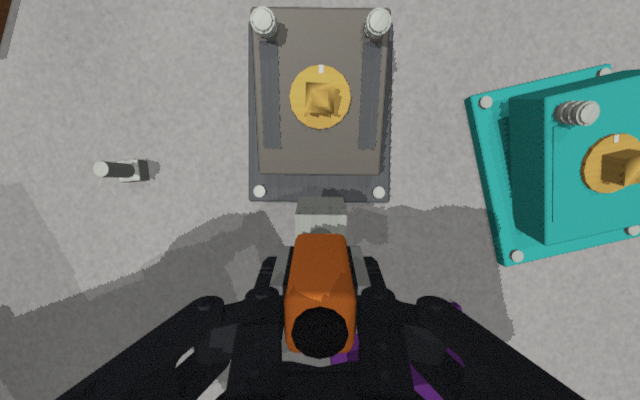

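The view is along the bolt axis: flange at (320,97), head inside it, studs at (263,22) and (378,20), and the fixture edges line up with the image. The orange driver hangs at (320,215). I'll refine the flange centre and the yaws of the fixture and bolt head.

```bash
python3 - <<'E'
from h import *
z=np.load("bolt2.npz");p,D=z["p"],z["D"];C=(z["K"],z["R"],z["o"]);F=frame()
H=hsv(p);h,s,v=[H[...,i].astype(int) for i in range(3)]
m=((h>12)&(h<34)&(s>110)&(v>50)).astype(np.uint8);m[:,:270]=0;m[:,370:]=0;m[150:]=0
c=max(cv2.findContours(m,0,1)[0],key=cv2.contourArea);e=cv2.fitEllipse(cv2.convexHull(c));print("flange px",e)
d=rays(C,[e[0]])[0]; t=((SEAT-C[2])@F[:,2])/(d@F[:,2]); X=C[2]+d*t; print("seat",X.round(4),"size mm",np.mean(e[1])/320*t*1000, "local err mm",((X-SEAT)@F*1000).round(2))
# flange depth check: slab plane fit
ys,xs=np.mgrid[40:165,285:356]; uv=np.c_[xs.ravel(),ys.ravel()];P=pts(C,uv,D); L=(P-SEAT)@F*1000
slab=L[(np.hypot(L[:,0],L[:,1])>24)&(abs(L[:,2]+4)<8)]; A=np.c_[slab[:,:2],np.ones(len(slab))]; print("slab plane",np.linalg.lstsq(A,slab[:,2],rcond=None)[0].round(4),len(slab))
top=L[(np.hypot(L[:,0],L[:,1])<14)&(L[:,2]>12)]; print("head pts",len(top),top.mean(0).round(2),np.percentile(top[:,2],[5,50,95]).round(1),cv2.minAreaRect(top[:,:2].astype(np.float32)))
g=(v<70)&(s<90)
for y in (60,90,120,150,165): # slab edges
    print(y,[int(k) for k in np.nonzero(abs(np.diff(cv2.GaussianBlur(p[y].mean(1).reshape(1,-1),(3,1),0)[0]))>14)[0] if 240<k<400],end=";")
cv2.imwrite("pics/bz.png",cv2.resize(p[60:135,280:360,::-1],None,fx=7,fy=7,interpolation=2))
E
```

```text
flange px ((319.56353759765625, 96.46196746826172), (60.98973846435547, 63.68779373168945), 177.7745819091797)
seat [ 0.4922 -0.1547  0.0661] size mm 41.78045681038264 local err mm [ 0.74 -0.55 -0.  ]
slab plane [ 4.0000e-04 -2.4000e-03 -5.3724e+00] 4833
head pts 908 [ 0.12 -0.5  27.01] [15.6 18.8 21.9] ((-0.019364356994628906, -0.3988313674926758), (18.00419807434082, 17.99645233154297), 87.70518493652344)
60 [247, 248, 385, 386, 391, 392, 393, 394];90 [247, 248, 289, 304, 305, 339, 348, 349, 383, 384, 390, 391, 392];120 [247, 248, 299, 339, 340, 382, 389, 390, 391];150 [247, 248, 389, 390, 391];165 [247, 248, 389, 390];
```

View pics/bz.png

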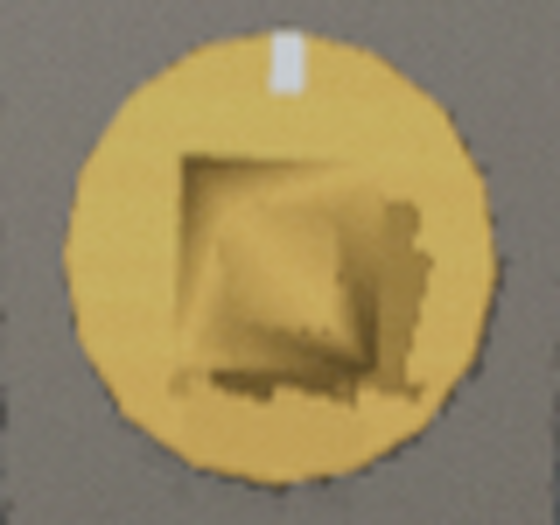

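Head: 18.0 mm square, centre offset (0, −0.45) mm, about 2° clockwise, and the slab tilt matches 15° exactly. Next I'll measure the socket in hand from the same frame.

```bash
python3 - <<'E'
from h import *
z=np.load("bolt2.npz");p,D=z["p"],z["D"];C=(z["K"],z["R"],z["o"]);F=frame()
s=r.read_state();M=s["eef_pos"]-F[:,2]*.086
ys,xs=np.mgrid[185:250,285:360];uv=np.c_[xs.ravel(),ys.ravel()];L=(pts(C,uv,D)-M)@F*1000
for a,b in ((0,8),(8,16),(16,22),(55,65),(65,75)):
    k=(L[:,2]>a)&(L[:,2]<b)&(abs(L[:,1])<25)&(L[:,0]>2)
    if k.sum(): q=L[k]; print(a,b,k.sum(),"x front",np.median(q[:,0]).round(2),"y",np.percentile(q[:,1],[1,99]).round(2),"slope dx/dy",np.polyfit(q[:,1],q[:,0],1)[0].round(3))
k=(abs(L[:,1])<20)&(L[:,2]>-12)&(L[:,2]<30)&(L[:,0]>2);print("zmin",np.percentile(L[k][:,2],[0.5,2]), Ro.from_quat(s["eef_rot"]).as_matrix().T@F)
E
```

```text
0 8 169 x front 14.46 y [-15.08  13.48] slope dx/dy 0.005
8 16 196 x front 14.47 y [-15.22  13.78] slope dx/dy 0.009
16 22 154 x front 14.45 y [-15.21  13.59] slope dx/dy 0.013
55 65 474 x front 12.61 y [-17.62  15.07] slope dx/dy 0.006
65 75 375 x front 12.67 y [-18.38  15.54] slope dx/dy 0.023
zmin [-2.19612785 -1.47872351] [[ 9.99999556e-01  4.39335879e-04  8.33738500e-04]
 [ 4.38155811e-04 -9.99998903e-01  1.41504774e-03]
 [ 8.34359266e-04 -1.41468180e-03 -9.99998651e-01]]
```

Relative to the head, the socket is off by only (+0.4, +0.2) mm and about 0.5° in yaw. The foot and slab both read 1.4 mm low, so that bias is common to both and cancels. I'll insert now with a force guard.

```bash
python3 - <<'E'
from h import *
F=frame(); S=SEAT+F@[.0004,.0002,0]; q=tool(-.05)
P=lambda z: S+F[:,2]*(.086+z)
r.move_straight(P(.05)-F[:,0]*.078,speed=.2)
r.move_straight(P(.035),q,speed=.12); r.hold(.2)
L=lambda: ((r.read_state()["eef_pos"]-P(0))@F*1000).round(2)
f0=r.read_state()["contact_force"]
hit=r.move_straight(P(-.005),q,speed=.03,max_force=12)
s=r.read_state(); print(hit,L(),((s["contact_force"]-f0)@F).round(1),s["torque"].round(2),s["grip_width"],s["time_s"])
p,D=optics.get_image("wrist");cv2.imwrite("pics/ins.png",p[:,:,::-1])
E
```

```text
True [-0.07  0.06  0.4 ] [-1.   0.4 10. ] [0.14 0.35 0.07] 0.02540769545485709 13.6417
```

View pics/ins.png

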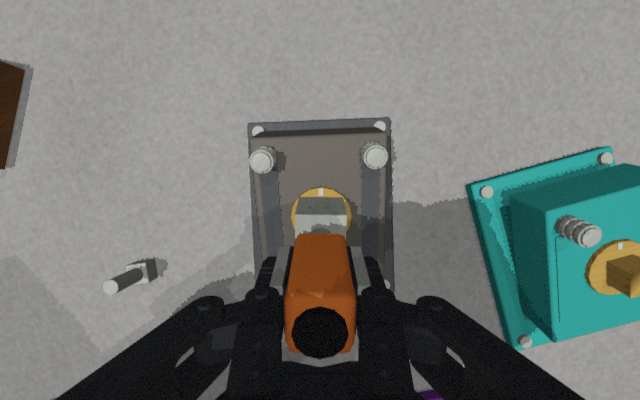

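It seated 0.4 mm from the expected depth with 10 N along the axis, and the picture shows the socket rim sitting on the flange at (320,215). Now I'll turn it clockwise.

```bash
python3 - <<'E'
from h import *
F=frame(); S=SEAT+F@[.0004,.0002,0]
j0=np.array(r.read_state()["joint_positions"])
for a in np.linspace(0,1.74,7)[1:]:
    j=j0.copy(); j[5]+=a; r.movej(j); s=r.read_state()
    print(round(a,2),(s["contact_force"]@F).round(1),(s["torque"]@F).round(2),((s["eef_pos"]-S)@F*1000-[0,0,86]).round(2))
r.hold(.2); C=cam("wrist"); p,D=optics.get_image("wrist"); np.savez("turn.npz",p=p,D=D,K=C[0],R=C[1],o=C[2])
cv2.imwrite("pics/turn.png",p[:,:,::-1]); print(s["time_s"],s["grip_width"])
# white mark on flange
L=None;d=rays(C,np.indices((400,640))[::-1].reshape(2,-1).T); t=((SEAT-C[2])@F[:,2])/(d@F[:,2]); Q=((C[2]+d*t[:,None]-SEAT)@F*1000).reshape(400,640,3)
rad=np.hypot(Q[...,0],Q[...,1]); w=(rad>15.5)&(rad<21)&(hsv(p)[...,1]<60)&(p.min(2)>120)
print("mark px",np.argwhere(w).mean(0),w.sum(),"angle from upslope, ccw deg",np.degrees(np.arctan2(Q[w][:,1].mean(),Q[w][:,0].mean())))
E
```

```text
0.29 [ 0.1  0.2 -0. ] [-0.08  0.06 -0.  ] [ 0.22 -0.21  0.51]
0.58 [ 0.5  0.5 -1.2] [-0.08 -0.15 -0.02] [ 0.25 -0.21  0.5 ]
0.87 [ 2.  -0.5 -0.4] [-0.22 -0.33 -0.01] [ 0.25 -0.23  0.52]
1.16 [ 3.5 -1.6 -0.4] [-0.27 -0.6  -0.05] [ 0.26 -0.27  0.51]
1.45 [ 2.6 -1.7 -1.5] [-0.42 -0.82 -0.01] [ 0.26 -0.36  0.54]
1.74 [ 4.1 -1.9 -1. ] [-0.56 -0.85  0.02] [ 0.33 -0.41  0.56]
15.9917 0.025090594095986227
mark px [202.58536585 308.43902439] 41 angle from upslope, ccw deg -65.98818374659942
```

View pics/turn.png

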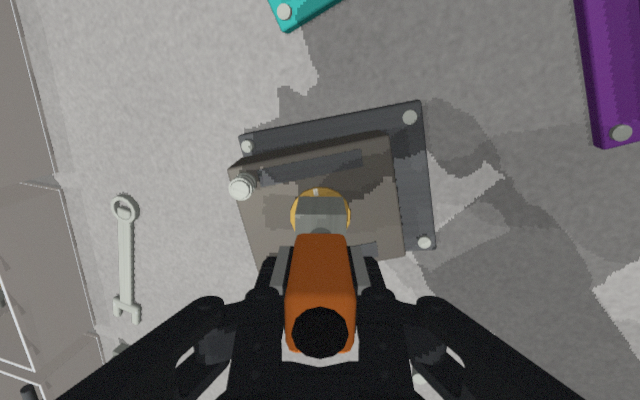

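The socket is still down on the flange (z = 0.5 mm), and the bolt's white mark at (316,191) lags the tool x axis by about 9°, which matches the socket slack. I'll confirm the angle from that pixel, unwind within the slack, release and retreat.

```bash
python3 - <<'E'
from h import *
F=frame()
def ang(n,px):
    z=np.load(n);C=(z["K"],z["R"],z["o"]);d=rays(C,[px])[0];X=C[2]+d*((SEAT-C[2])@F[:,2])/(d@F[:,2]);l=(X-SEAT-F@[0.0003,-.0005,0])@F*1000
    return l.round(1),np.degrees(np.arctan2(l[1],l[0])).round(1)
print("before",ang("bolt2.npz",(280+288/7,60+62/7)),"after",ang("turn.npz",(316,191.5)))
j=np.array(r.read_state()["joint_positions"]); j[5]-=.12; r.movej(j); r.hold(.2)
s=r.read_state();print((s["contact_force"]@F).round(1))
command_gripper(.06); r.hold(.3)
e=r.read_state()["eef_pos"]; r.move_straight(e+F[:,2]*.12,speed=.12)
e=r.read_state()["eef_pos"]
r.move_straight(e+F[:,0]*-.03+[0,0,.03],speed=.15); r.hold(.3)
C=cam("wrist");p,D=optics.get_image("wrist");np.savez("end.npz",p=p,D=D,K=C[0],R=C[1],o=C[2]);a,Ds=optics.get_image("side")
cv2.imwrite("pics/end.png",np.hstack([cv2.resize(p,(560,350)),cv2.resize(a[120:295,270:390],(240,350))])[:,:,::-1])
print(proj(C,[SEAT+F[:,2]*.114]),r.read_state()["time_s"])
E
```

```text
before (array([17.6, -1.1,  0. ]), np.float64(-3.5)) after (array([ -1.5, -18.6,   0. ]), np.float64(-94.5))
[-0.5 -0.3  2.3]
[[291.59175611 204.08690364]] 19.3583
```

View pics/end.png

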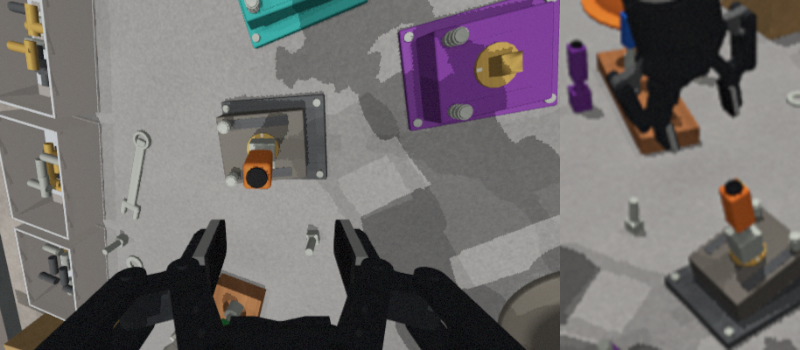

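The bolt turned 91° clockwise, with the mark going from −3.5° to −94.5°. The driver stands on the bolt with its cap at wrist pixel (294,202), against (292,204) predicted. I'll check the cap height and the two drivers left in the rack, then hand in.

```bash
python3 - <<'E'
from h import *
F=frame();z=np.load("end.npz");C=(z["K"],z["R"],z["o"]);X=pts(C,[[294,202]],z["D"])[0];print("cap local mm (expect 0,0,114)",((X-SEAT)@F*1000).round(1))
p,D=optics.get_image("top");C=cam("top");z0=np.load("top0.npz");
for n,lo,hi,x in (("blue",105,125,165),("green",50,85,230)):
    for P,d in ((z0["p"],z0["d"]),(p,D)):
        H=hsv(P);m=(H[...,0]>lo)&(H[...,0]<hi)&(H[...,1]>120);q=np.argwhere(m[155:190,x:x+30]);print(n,len(q),(q.mean(0)+[155,x]).round(1) if len(q) else "")
r.hold(.5); s=r.read_state(); print(s["time_s"],s["contact_force"].round(1)); r.finish_job()
E
```

```text
cap local mm (expect 0,0,114) [ -1.9  -1.  112.3]
blue 167 [169.9 180.4]
blue 167 [169.9 180.4]
green 131 [170.5 243.1]
green 130 [170.4 243. ]
19.9083 [-0.5 -0.3  0.1]
the job is handed in; nothing more can be done
```

The orange square-socket driver is standing fully seated on the grey fixture's bolt, and the bolt has been turned clockwise about 91°. I handed the job in at 19.9 s.

- **Seating:** I gripped the driver across its flats and lowered it along the 15° bolt axis. It stopped 0.4 mm from the expected full depth under 10 N, before any turning.
- **Turn:** the white mark on the bolt flange went from −3.5° to −94.5°. I then backed off slightly within the socket's free play, let go and moved clear along the axis.
- **Last checks:** the cap measured (−1.9, −1.0, 112.3) mm in the bolt's frame against (0, 0, 114) expected. That agrees, allowing for the socket's rocking play and a height reading about 1.4 mm low that also showed on the slab and the driver's foot. The blue and green drivers had not moved in the rack, and the robot was touching nothing.
- **Disagreement:** the automatic search for the mark gave −66°, probably because it also picked up glare from the steel socket. I used the mark's position read from the picture instead. It agrees with the tool's turn of 1.74 rad less the 0.17 rad of slack.

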